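Flip the hex key and lever a stiff clamp screw tight

ROBOT

A 6-joint arm with a two-finger parallel gripper is mounted at the origin on a cart in front of the work surface, level with it; the furniture and walls round the work are solid. World frame = base frame: x ahead of the robot, y to its left, z up, the work surface at z = 0. Lengths are in mm, angles in rad, forces in N, time in s.
With the tool pointing down it reaches from about 375 to 925 mm from the base axis. Payload 5.7 kg.
Tool frame: the origin (TCP) lies between the finger pads; the fingertips stand 22 mm ahead of it and the grasp point (between the pads) lies 3 mm ahead of it (manip.tip_reach is the distance from the TCP to the fingertips, in mm); z points along the fingers, x is the direction in which the jaws open and shut, and the axes are right-handed (so a half turn about z gives the same grasp; the last joint's range is limited). The gripper opens to 85 mm and grips with 20 to 120 N. Pads are 22 mm wide; open, the fingers measure 114 mm over their backs; the gripper's body (76 mm by 85 mm) begins 54 mm behind the grasp point. The pads swing forward as they close: fully open they stand 13 mm farther back than shut.
Start: joints at [-1.274, 0.359, 1.51, -0, 1.272, -0.115], TCP at [240.138, -549.818, 253.267] pointing down, gripper open.
Joint ranges: [-2.97, 2.97], [-1.01, 2.36], [0.21, 2.38], [-0.96, 4.11], [0.2, 2.71], [-2.98, 2.98]. Speed limits (rad/s): [2.39, 2.39, 3.14, 3.14, 3.14, 3.14].

INTERFACE

Orientations are given as a unit quaternion [x, y, z, w].
In Python, from rig import manip gives the robot as it stands. The module is installed in compiled form; this text tells all that it offers.
- The arm moves only by the tool move_arm, never from a script. Its argument "targets" is a list of rows, each a list of 4 numbers: the shift along the tool's x, y, z scaled (see below), then the turn about the tool's z scaled (see below). A call has 1 to 10 rows; each row shifts and turns the pose as measured when the row begins, along the tool's axes as they then stand; what a row does not reach is not made up. The controller multiplies each number of a shift by 2.5 cm and each number of a turn by 0.12 rad. A row lasts 1/8 s, in which the tool goes at most 62.5 mm and 10.7 degrees, less where a joint would pass 70% of its speed; a pose out of reach is approached as far as the arm can. A call with a number of a shift or a turn outside -1 to 1 is refused whole. A call with a gripper value outside its range is refused whole. "jaw" is the closure, from -1 (fully open) to 1 (shut), so that 0 is half open, set as the call begins (left out, the last holds). The fingers move at their own pace and stop on an object; the grip force is fixed at half the most. Time passes only in rows, so rows that do not move let the fingers close. It gives the time, the measured TCP pose, the force and the opening at its end, in the units of the state.
- manip.get_obs(): the state, without advancing time (a new reading comes with each control period).
- manip.capture(name): name is "scene" or "top" or "wrist"; returns the picture (400x640x3 uint8, red, green, blue); there is no depth.
- manip.calibration(name): a dict with "vfov" (degrees; the focal length in pixels is half the picture's height over the tangent of half this angle, whatever the lens; pixels are square), "cx", "cy" (the principal point, pixels), "R" (3x3) and "t" (3): a world point X has camera coordinates R X + t; the wrist camera has in their place "mount" (4x4, takes a point from camera to tool coordinates, whose origin is the TCP and whose axes are the tool frame's). Camera axes: x right, y down, z forward; pixel columns grow to the right and rows downward; lengths in mm; the calibration is good to about 2 mm. A picture is of the moment at which its call begins: read the wrist's pose just before it. calibration takes no time and is no camera call.
- manip.hand_in(): hands the job in, once; it reports no verdict.
The state is a dict: "clock": time; "q": joint angles; "joint_velocities": joint speeds; "effort": joint torques, N m; "position": TCP position; "eef_rot": TCP orientation; "wrist_force": force on the tool from outside, world axes, zero at the start; "torque": the same for the moment, N m; "finger_gap": opening from 0.0 (shut) to 1.0 (fully open).
Only numpy, scipy, OpenCV 4.12 (cv2) and the standard library are available. Lean on these libraries where they do the work, as an engineer would, in place of code of your own. Each camera call takes 0.05 s, during which the arm holds its last target. There are 200 camera calls.

TASK

The big hex key sits with its long arm in the screw of the tube clamp. Pull it out, turn it round, push its short arm fully into the screw and use the long arm, pointing to the right, as a lever: press it down to tighten the stiff screw until the clamp is felt to grip firmly, but go no further, as the tube is thin and easily crushed. Leave the key in the screw and leave the bottle and the jar alone.

Things in the scene. Friction and masses are not known exactly. Their poses are not given: they have to be found in the camera images.
- socket (a point): Centre of the mouth of the hexagonal socket in the screw's round head (dark steel, 32 mm across, 30 long), axis level, 180 mm above the worktop. x runs level along the screw axis into the socket (away from the robot), y level to the left seen from the front, z up. Socket 28 mm deep, 15 across flats (key 14), mouth flared over 3 mm; at the start two flats are upright, facing left and right.
- socket_floor (a point): Centre of the socket's floor, 28 mm along x from its mouth; axes as socket.
- tube_top (a point): Top centre of the upright aluminium tube (30 mm thick, 234 mm high, 48 mm to the left of the screw axis) held in the grey split clamp block: 70 x 94 mm (depth, width), 210 high, on a fixed foot plate 110 x 130. The block's front face lies 30 mm behind the socket's mouth; it reaches 23 mm to the right of the screw axis.
- screw (a joint): Turn of the screw, rad, 0 at the start, grows as it tightens (clockwise seen from the front: a lever pointing right goes down). Stiff: 0.45 N m turns it while the clamp is slack; it stays where it is left. After a turn of 0.04 to 0.65 rad, unknown and different each time, the jaws meet the tube, and each further 0.1 rad adds 0.3 N m. Play and give: the key turns 0.1 to 0.17 rad more than the screw.
- jaw (a joint): Closing of the clamp's jaw on the tube, m: 0 slack, 0.000015 gripping firmly, 0.00004 tube crushed. Much finer than can be measured, so feel the torque on the screw (push times lever, plus up to 0.16 N m from the key's own weight): 0.6 N m when it just grips firmly, 0.73 is right, 0.85 crushes the tube.
- key_balance (a point): Loose plain steel hex key, 14 mm across flats, about 0.26 kg: point on the long arm's centre line 56 mm from the corner, near the centre of mass; grip it here. x: along the long arm, corner to tip; y: along the short arm, corner to tip; z square to both. Flats face +y and -y. At the start the long arm is 26 mm deep in the socket, sagging by 5 to 7 degrees; the short arm points level to the left.
- short_tip (a point): Centre of the end of the key's short arm, which is 64 mm long from the corner where the arms' centre lines meet (bend radius 14 mm); end chamfered over 2 mm. Axes as key_balance. Fully in, it touches the socket's floor.
- long_tip (a point): Centre of the end of the key's long arm, which is 160 mm long from the corner; axes as key_balance.
- jar_mid (a point): Bystander: jar with a twist lid, 64 mm across, 71 high, point half-way up; to the left of the clamp.
- bottle_mid (a point): Bystander: small capped brown glass bottle, 33 mm across, 82 high, point half-way up; to the right of the clamp.

How it is judged (in metres and radians):
On the way, in this order (a step that is already met when the one before it is completed fails the run):
1. the key is turned round: its short arm is fully in the socket while the clamp is still slack (distance between short_tip and socket_floor below 0.01 m and angle between the y axis of short_tip and the x axis of socket, either way round below 0.2 rad and value of joint jaw below 6e-06 m), for 0.1 s.
2. the clamp grips firmly, with the short arm still in the screw (value of joint jaw above 1.5e-05 m and distance between short_tip and socket_floor below 0.014 m), for 0.1 s.
At the end, for the whole second after the job is handed in: The clamp grips firmly (jaw closed by more than 0.013 mm, less than 0.040 mm), the key rests with its short arm in the screw (tip within 16 mm of the socket floor) (value of joint jaw between 1.3e-05 and 4e-05 m and distance between short_tip and socket_floor below 0.016 m and linear speed of key below 0.02 m/s); the robot touches nothing.
It fails at once if the screw is overtightened and the tube crushed (jaw beyond 0.040 mm) (value of joint jaw above 4e-05 m).
It fails at once if a robot finger or the arm bears on the clamp with more than 25 N (contact force between any of the fingers, the arm and stand above 25 N).
It fails at once if the jar or the bottle is shifted by more than 30 mm or knocked over (distance of any of jar_mid, bottle_mid from where it was at the start of the episode above 0.03 m or angle between any of jar_mid, bottle_mid's own z axis and vertical above 0.5 rad).
It also fails if it takes over 72 s, if anything falls off the work surface, if the arm or the gripper's body presses on something with over 40 N, if the wrist force passes 120 N, or if a joint passes its speed limit or range.

## Working session

There is one attempt and no reset: what is moved stays moved. The work goes in short steps, Python scripts to look and compute and a tool call to move; the robot and the scene stay as the last step left them, time stands still between calls to the robot, and variables do not carry over. Pictures are saved under pics/ and viewed, about 8 in all and at most 12, crops included, and the job is handed in when it is done.

Besides the shell and the picture viewer there is one more tool, called after "Call:" in YAML: its name, and indented under it one key for each argument. move_arm: Moves the arm, as the interface text tells. Its arguments: {"type":"object","properties":{"targets":{"type":"array"},"jaw":{"type":"number"}},"required":["targets"]}

```bash
mkdir -p pics; python3 - <<'E'
from rig import manip
import cv2,numpy as np
o=manip.get_obs();print(o)
for n in("scene","top"):
    im=manip.capture(n);cv2.imwrite(f"pics/{n}0.png",im[...,::-1]);c=manip.calibration(n);print(n,c)
print(manip.calibration("wrist"),manip.tip_reach)
a=cv2.imread("pics/scene0.png");b=cv2.imread("pics/top0.png")
E
```

```text
{'clock': 0.0, 'q': array([-1.27407613e+00,  3.59496638e-01,  1.51141113e+00, -2.61583942e-06,
        1.27247931e+00, -1.15095922e-01]), 'joint_velocities': array([-0.00142647, -0.00036836, -0.00053298, -0.00024565, -0.00123291,
       -0.00072686]), 'effort': array([ 1.44021164e-04, -5.27615476e+01, -2.78623438e+01,  7.51652624e-05,
        1.33287645e-02,  4.29873489e-05]), 'position': array([ 239.97678705, -549.24381084,  252.46661996]), 'eef_rot': array([ 8.36741851e-01, -5.47596813e-01, -6.90146912e-04, -5.73317727e-04]), 'wrist_force': array([-0.89853797,  0.84053664, -0.70454408]), 'torque': array([0.00998699, 0.03609614, 0.02181907]), 'finger_gap': 0.9954682119959488}
scene {'vfov': 55.1772264512042, 'cx': 323.62939919949076, 'cy': 201.82843083459414, 'R': array([[-0.88264598, -0.46975379,  0.0163538 ],
       [-0.36658628,  0.66618868, -0.64946681],
       [ 0.29419478, -0.57924435, -0.76021406]]), 't': array([517.625243  , 274.75283175, 821.87915779])}
top {'vfov': 49.76282245183185, 'cx': 313.8490081345424, 'cy': 204.42460915773518, 'R': array([[ 0.0209836 , -0.99974939,  0.00780086],
       [-0.99779449, -0.02143277, -0.06282349],
       [ 0.06297494, -0.00646539, -0.99799417]]), 't': array([  35.32661191,  589.46821286, 1117.63292916])}
{'vfov': 65.00701368538296, 'cx': 319.22408946720753, 'cy': 198.12696536114552, 'mount': array([[ 9.99999421e-01, -7.09842922e-04, -8.08204640e-04,
         8.08610928e-01],
       [ 9.36554744e-04,  9.44124624e-01,  3.29587344e-01,
        -8.39620357e+01],
       [ 5.29090659e-04, -3.29587910e-01,  9.44124743e-01,
        -1.20127149e+02],
       [ 0.00000000e+00,  0.00000000e+00,  0.00000000e+00,
         1.00000000e+00]])} 22.0
```

View pics/scene0.png

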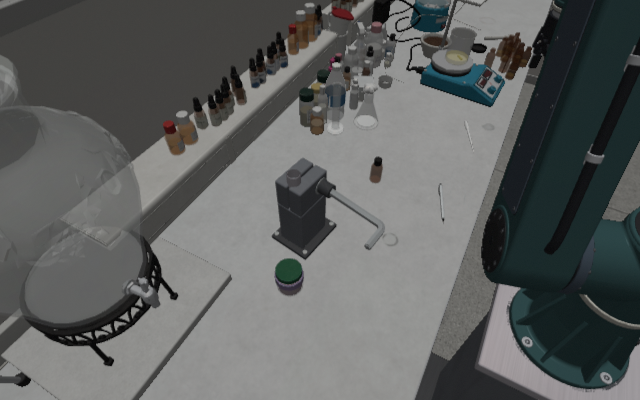

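View pics/top0.png

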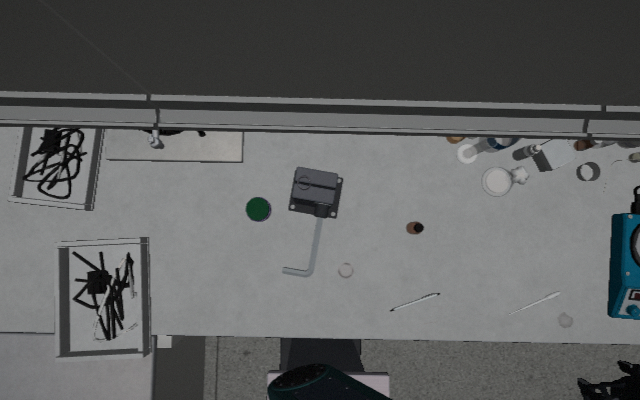

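```bash
python3 - <<'E'
import cv2,numpy as np
a=cv2.imread("pics/scene0.png")[150:270,270:400];b=cv2.imread("pics/top0.png")[160:290,270:430]
a=cv2.resize(a,None,fx=4.2,fy=4.2,interpolation=cv2.INTER_CUBIC)
b=cv2.resize(b,None,fx=5,fy=5,interpolation=cv2.INTER_CUBIC)
cv2.imwrite("pics/a.png",a[:600]);cv2.imwrite("pics/b.png",b[:600])
E
```

```text
(no output)
```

View pics/a.png

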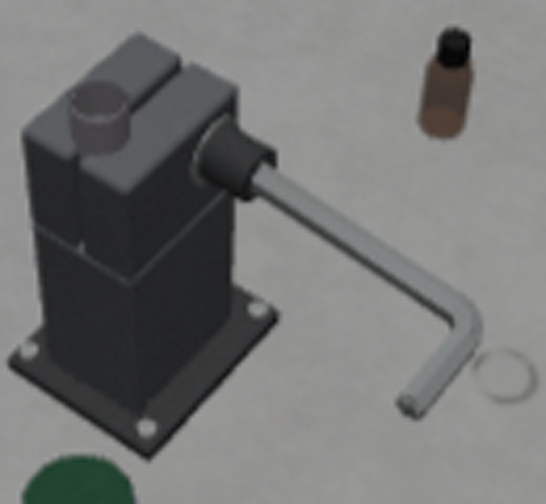

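View pics/b.png

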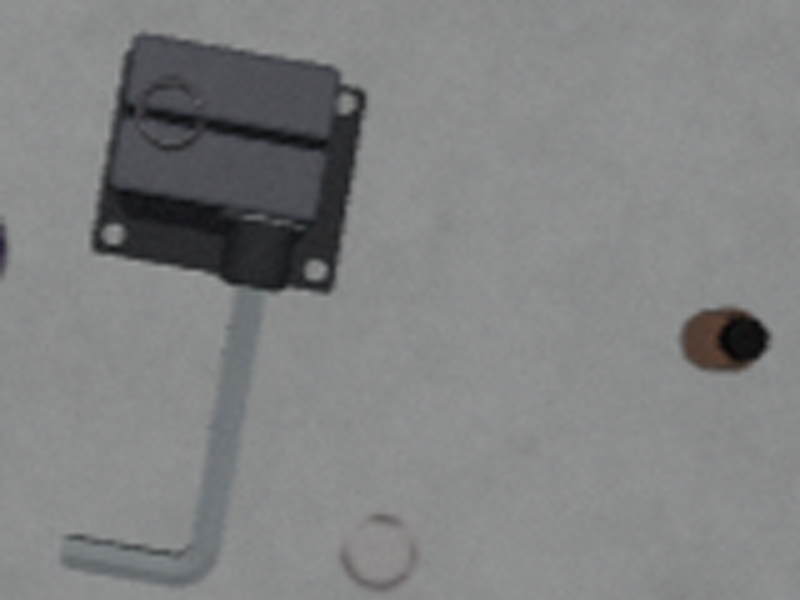

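```bash
cat > h.py <<'E'
import numpy as np
from rig import manip
from scipy.spatial.transform import Rotation as Ro
def cam(n,o=None):
    c=manip.calibration(n);f=200/np.tan(np.radians(c["vfov"]/2))
    if n=="wrist":
        T=np.eye(4);T[:3,:3]=Ro.from_quat(o["eef_rot"]).as_matrix();T[:3,3]=o["position"];T=T@c["mount"]
        return f,c["cx"],c["cy"],T[:3,:3],T[:3,3]
    R=np.array(c["R"]);return f,c["cx"],c["cy"],R.T,-R.T@np.array(c["t"])
def ray(C,p):
    f,cx,cy,R,t=C;d=R@np.array([(p[0]-cx)/f,(p[1]-cy)/f,1]);return t,d/np.linalg.norm(d)
def onz(C,p,z):
    t,d=ray(C,p);return t+d*(z-t[2])/d[2]
def tri(r1,r2):
    A=np.stack([r1[1],-r2[1]],1);s=np.linalg.lstsq(A,r2[0]-r1[0],rcond=None)[0]
    a,b=r1[0]+s[0]*r1[1],r2[0]+s[1]*r2[1];return (a+b)/2,np.linalg.norm(a-b)
def proj(C,X):
    f,cx,cy,R,t=C;q=R.T@(np.array(X)-t);return cx+f*q[0]/q[2],cy+f*q[1]/q[2]
E
python3 - <<'E'
from h import *
S,T=cam("scene"),cam("top")
s=lambda u,v:(270+u/4.2,150+v/4.2)
t=lambda u,v:(270+u/5,160+v/5)
for n,a,b in(("mouth",(262,178),(252,287)),("corner",(465,318),(202,560)),("stip",(408,408),(64,552)),("tubetop",(99,97),(171,114))):
    print(n,*tri(ray(S,s(*a)),ray(T,t(*b))))
print("axisz180",onz(T,t(252,287),180),onz(T,t(202,560),168),onz(S,s(262,178),180))
print("block edge",onz(T,t(112,188),210),onz(T,t(316,220),210),onz(T,t(338,68),210),onz(T,t(135,36),210))
print("bottle",onz(T,t(722,340),41),"jar",onz(T,(258,209),71))
E
```

```text
mouth [549.86594495  33.65025493 178.61685425] 0.9257635630408012
corner [425.86748072  53.65551141 161.36867388] 1.6580604702263884
stip [428.61396899 116.65449557 162.6827831 ] 2.276010124979682
tubetop [621.56124741  71.25898505 235.79948239] 1.9494945648467688
axisz180 [549.39567699  33.49568382 180.        ] [425.69739801  53.39279232 168.        ] [549.76727951  34.95545199 180.        ]
block edge [590.46163857  96.36337383 210.        ] [578.33667652   6.72163982 210.        ] [645.5515617  -1.7426178 210.       ] [657.75448219  87.86463608 210.        ]
bottle [ 531.84818844 -212.43739677   41.        ] jar [570.76295577 187.97102333  71.        ]
```

Call:
move_arm:
  targets:
    - [0,0,0,-1]
    - [0,0,0,-1]
    - [0,0,0,-1]
    - [0,0,0,-1]
    - [0,0,0,-1]
    - [0,0,0,-1]
    - [0,0,0,-1]
    - [0,0,0,-1]
    - [0,0,0,-1]
    - [0,0,0,-1]
  jaw: -1

```text
clock: 1.35
position: [238.8, -545.6, 247.4]
eef_rot: [0.999, 0.04, -0.002, -0.006]
wrist_force: [-0.2, 1.0, -0.9]
finger_gap: 1.0
```

Call:
move_arm:
  targets:
    - [0,0,0,-1]
    - [0,0,0,-1]
    - [0,0,0,-1]
    - [0,0,0,-1]
    - [0,0,0,-1]
    - [0,0,0,-1]
    - [0,0,0,-1]
    - [0,0,0,-1]
    - [0,0,0,-1]
    - [0,0,0,-1]

```text
clock: 2.6
position: [237.7, -541.8, 242.3]
eef_rot: [0.79, 0.614, 0.004, -0.011]
wrist_force: [0.6, 0.1, -0.7]
finger_gap: 1.0
```

Call:
move_arm:
  targets:
    - [0,0,-0.4,-0.9]
    - [1,0.26,-0.04,0]
    - [1,0.26,-0.04,0]
    - [1,0.26,-0.04,0]
    - [1,0.26,-0.04,0]
    - [1,0.26,-0.04,0]
    - [1,0.26,-0.04,0]
    - [1,0.26,-0.04,0]
    - [1,0.26,-0.04,0]
    - [1,0.26,-0.04,0]

```text
clock: 3.85
position: [330.1, -313.2, 265.1]
eef_rot: [0.754, 0.657, 0.006, -0.012]
wrist_force: [0.3, -0.1, 1.2]
finger_gap: 0.997
```

Call:
move_arm:
  targets:
    - [1,0.26,-0.04,0]
    - [1,0.26,-0.04,0]
    - [1,0.26,-0.04,0]
    - [1,0.26,-0.04,0]
    - [1,0.26,-0.04,0]
    - [1,0.26,-0.04,0]
    - [1,0.26,-0.04,0]
    - [1,0.26,-0.04,0]
    - [1,0.26,-0.04,0]
    - [1,0.26,-0.04,0]

```text
clock: 5.1
position: [427.8, -54.7, 282.0]
eef_rot: [0.752, 0.659, 0.006, -0.011]
wrist_force: [-0.4, -0.6, 0.7]
finger_gap: 1.001
```

Call:
move_arm:
  targets:
    - [0.85,0.32,0,0]
    - [0.85,0.32,0,0]
    - [0.85,0.32,0,0]
    - [0.85,0.32,0,0]
    - [0.85,0.32,0,0]
    - [0,0,0,0]

```text
clock: 5.85
position: [478.4, 56.1, 285.0]
eef_rot: [0.75, 0.661, 0.007, -0.01]
wrist_force: [0.4, 0.6, 0.7]
finger_gap: 0.998
```

```bash
python3 - <<'E'
from h import *
import cv2,json
o=manip.get_obs();im=manip.capture("wrist");cv2.imwrite("pics/w1.png",im[...,::-1])
print(o["position"],o["eef_rot"])
C=cam("wrist",o)
for n,X in(("mouth",(550,33,180)),("corner",(426,53.6,165)),("bal",(481,45,170))):print(n,proj(C,X))
E
```

```text
[478.44288968  56.14259286 284.96863032] [ 0.7498669   0.66147193  0.0067017  -0.0104695 ]
mouth (np.float64(301.14322562807575), np.float64(290.3372564723526))
corner (np.float64(305.0823825343056), np.float64(137.1541361188558))
bal (np.float64(303.95036153362497), np.float64(208.20540393795363))
```

View pics/w1.png

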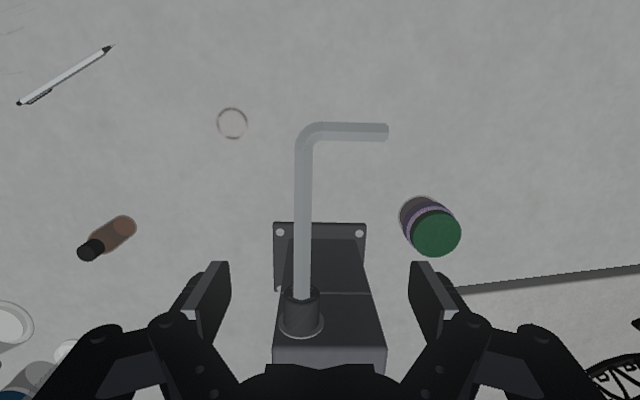

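Call:
move_arm:
  targets:
    - [-0.53,0.16,0,0]
    - [0,0,1,0]
    - [0,0,1,0]
    - [0,0,1,0]
    - [0,0,1,0]
    - [0,0,0.4,0]
    - [0,0,0,0]

```text
clock: 6.78
position: [478.5, 35.5, 172.9]
eef_rot: [0.752, 0.659, 0.006, -0.008]
wrist_force: [0.1, 0.3, -0.3]
finger_gap: 1.001
```

Call:
move_arm:
  targets:
    - [0.36,0.06,0,0]
    - [0,0,0,0]

```text
clock: 7.02
position: [482.5, 44.2, 174.7]
eef_rot: [0.752, 0.659, 0.007, -0.007]
wrist_force: [1.2, -0.2, -0.1]
finger_gap: 0.998
```

Call:
move_arm:
  targets:
    - [0,0,0.06,0]
    - [0,0,0,0]
    - [0,0,0,0]
    - [0,0,0,0]
    - [0,0,0,0]
    - [0,0,0,0]
  jaw: 1

```text
clock: 7.78
position: [483.3, 44.1, 174.3]
eef_rot: [0.752, 0.659, 0.007, -0.006]
wrist_force: [-0.0, -1.7, -0.3]
finger_gap: 0.153
```

Call:
move_arm:
  targets:
    - [0,-0.4,0,0]
    - [0,-0.5,0,0]
    - [0,-0.5,0,0]
    - [0,-0.5,0,0]
    - [0,0,0,0]

```text
clock: 8.4
position: [431.4, 51.1, 173.3]
eef_rot: [0.752, 0.66, 0.007, -0.007]
wrist_force: [0.3, 0.7, -2.6]
finger_gap: 0.151
```

Call:
move_arm:
  targets:
    - [0,0,-0.02,1]
    - [0,0,-0.02,1]
    - [0,0,-0.02,1]
    - [0,0,-0.02,1]
    - [0,0,-0.02,1]
    - [0,0,-0.02,1]
    - [0,0,-0.02,1]
    - [0,0,-0.02,1]
    - [0,0,-0.02,1]
    - [0,0,-0.02,1]

```text
clock: 9.65
position: [435.3, 51.0, 179.8]
eef_rot: [0.995, 0.101, 0.005, -0.009]
wrist_force: [-0.1, -0.2, -2.4]
finger_gap: 0.147
```

Call:
move_arm:
  targets:
    - [0,0,-0.02,1]
    - [0,0,-0.02,1]
    - [0,0,-0.02,0.9]
    - [0,0,0,0]

```text
clock: 10.15
position: [436.9, 51.0, 181.8]
eef_rot: [0.997, -0.079, 0.004, -0.01]
wrist_force: [0.3, -1.0, -2.2]
finger_gap: 0.148
```

```bash
python3 - <<'E'
from h import *
import cv2
o=manip.get_obs();im=manip.capture("wrist");s=manip.capture("scene");t=manip.capture("top")
R=Ro.from_quat(o["eef_rot"]).as_matrix();print(o["position"],o["eef_rot"],R,np.degrees(np.arctan2(R[1,0],R[0,0])))
a=cv2.resize(s[150:270,270:400],None,fx=3,fy=3,interpolation=cv2.INTER_CUBIC)
b=cv2.resize(t[160:290,270:400],None,fx=3,fy=3,interpolation=cv2.INTER_CUBIC)
c=np.zeros((390,780,3),np.uint8);c[:360,:390]=a;c[:,390:]=b
cv2.imwrite("pics/c1.png",c[...,::-1]);cv2.imwrite("pics/w2.png",im[...,::-1])
E
```

```text
[436.91054522  50.98124367 181.84501419] [ 0.99683166 -0.07876697  0.00440075 -0.01015058] [[ 0.98755279 -0.15694548  0.01037268]
 [-0.15712417 -0.98738546  0.01954358]
 [ 0.00717455 -0.02093012 -0.9997552 ]] -9.040246332551288
```

View pics/c1.png

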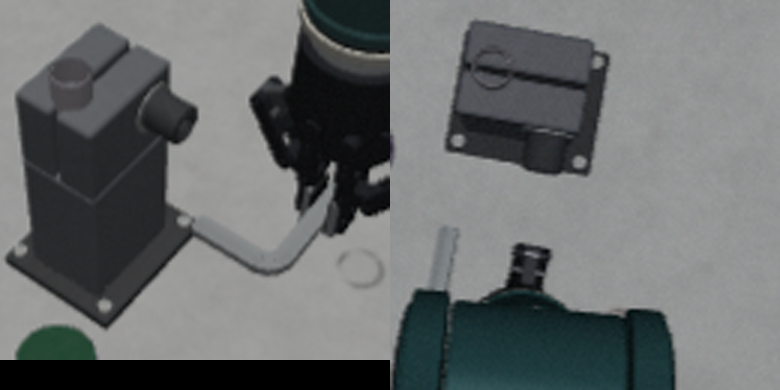

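View pics/w2.png

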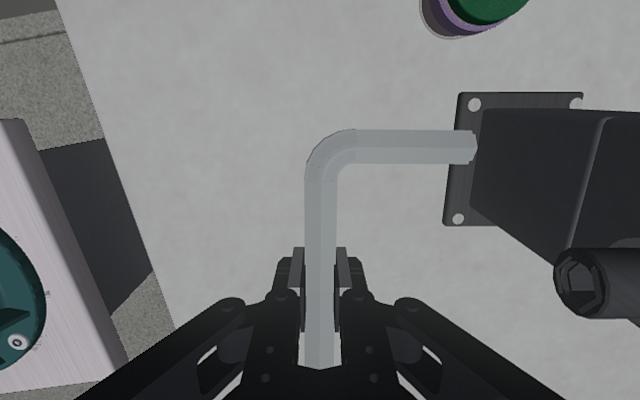

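```bash
python3 - <<'E'
from h import *
o={"position":np.array([436.91,50.98,181.85]),"eef_rot":np.array([.99683166,-.07876697,.00440075,-.01015058])}
S,T,W=cam("scene"),cam("top"),cam("wrist",o)
sc=lambda u,v:(270+u/3,150+v/3)
tc=lambda u,v:(270+(u-390)/3,160+v/3)
print("tip WS",*tri(ray(W,(474,147)),ray(S,sc(196,226))))
print("tip TS",*tri(ray(T,tc(448,229)),ray(S,sc(196,226))))
print("corner WS",*tri(ray(W,(320,147)),ray(S,sc(267,263))))
print("mouth WS",*tri(ray(W,(580,283)),ray(S,sc(184,124))))
print("mouth TS",*tri(ray(T,tc(545,172)),ray(S,sc(184,124))))
print("nominal tip", o["position"]+Ro.from_quat(o["eef_rot"]).as_matrix()@np.array([64,-56,3]))
# edges of screw head in wrist view for axis; short arm dir at z=175
E
```

```text
tip WS [510.36212627 100.51938348 166.59736564] 4.740264859018856
tip TS [506.22945732 103.4065495  169.27694997] 2.1602855918895787
corner WS [448.41897425 112.67523207 176.69662163] 4.167640668858164
mouth WS [552.8442971   33.66338242 181.10198405] 0.8944650195757528
mouth TS [551.62678331  31.4899529  178.76990002] 4.329292349864193
nominal tip [508.93344379  96.27627025 180.48199177]
```

Call:
move_arm:
  targets:
    - [0.3,0.8,-0.18,0]
    - [0.55,0.8,-0.18,0]
    - [0.6,0.8,-0.18,0]
    - [0,0,0,0]

```text
clock: 10.8
position: [463.8, -15.5, 194.4]
eef_rot: [0.997, -0.075, 0.004, -0.01]
wrist_force: [0.3, -0.4, -2.8]
finger_gap: 0.145
```

```bash
python3 - <<'E'
from h import *
import cv2
W=cam("wrist",{"position":np.array([436.91,50.98,181.85]),"eef_rot":np.array([.99683166,-.07876697,.00440075,-.01015058])})
for z in(8,12):
    a,b,c=[onz(W,p,z) for p in((460,93),(582,93),(445,222))]
    print("plate",a,b,c,np.degrees(np.arctan2(*(b-a)[[1,0]])),np.degrees(np.arctan2(*(a-c)[[1,0]]))-90)
o=manip.get_obs();im=manip.capture("wrist");s=manip.capture("scene");t=manip.capture("top")
print(o["position"],o["eef_rot"],o["clock"])
a=cv2.resize(s[170:250,310:375],None,fx=6,fy=6,interpolation=cv2.INTER_CUBIC)
b=im[80:400,230:630]
c=np.zeros((480,790,3),np.uint8);c[:,:390]=a;c[:320,390:]=b
cv2.imwrite("pics/c2.png",c[...,::-1]);cv2.imwrite("pics/w3.png",im[...,::-1]);cv2.imwrite("pics/s3.png",s[...,::-1])
E
```

```text
plate [575.12661613 113.8028972    8.        ] [683.48389584  96.46512045   8.        ] [557.39203292  -9.46817799   8.        ] -9.090592445403429 -8.186771901035371
plate [573.41493887 114.03860004  12.        ] [680.30654013  96.93534012  12.        ] [555.92023984  -7.56506749  12.        ] -9.090592445403429 -8.1867719010354
[463.75596184 -15.50442899 194.40689365] [ 0.99715375 -0.07458369  0.00421599 -0.01019344] 10.8
```

View pics/c2.png

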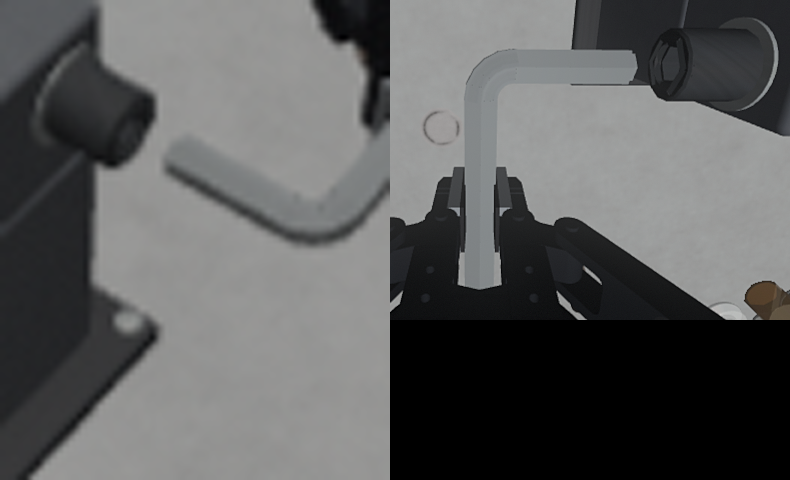

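```bash
python3 - <<'E'
from h import *
o={"position":np.array([463.756,-15.504,194.41]),"eef_rot":np.array([.99715375,-.07458369,.00421599,-.01019344])}
S,W=cam("scene"),cam("wrist",o)
f=lambda u,v:(310+u/6,170+v/6)
t=tri(ray(W,(475,147)),ray(S,f(172,158)));m=tri(ray(W,(507,145)),ray(S,f(130,137)))
print(t,m)
x=np.array([np.cos(-.148),np.sin(-.148),0]);y=np.array([-x[1],x[0],0]);d=m[0]-t[0]
print("along,left,up",d@x,d@y,d[2])
c=tri(ray(W,(321,147)),ray(S,f(318,240)));print("corner",c)
# head axis dir in wrist: predicted pixels of axis
for k in(0,30):print(proj(W,m[0]+k*x))
for k in(-20,0,20,40):print("key axis line beyond tip",proj(W,t[0]+k*x),proj(S,t[0]+k*x))
E
```

```text
(array([537.37024054,  34.00335494, 176.57247127]), np.float64(6.5475372487245105)) (array([553.77853975,  32.24464644, 175.6834911 ]), np.float64(3.2005434245999522))
along,left,up 16.48826296150972 0.6800903555036855 -0.8889801733243701
corner (array([473.0656845 ,  42.96620379, 173.66280115]), np.float64(0.03190237751163636))
(np.float64(503.0282425303358), np.float64(144.2006895443583))
(np.float64(569.8489289254983), np.float64(143.99336717896148))
key axis line beyond tip (np.float64(422.0706569220486), np.float64(146.27969699191723)) (np.float64(345.28306276094713), np.float64(199.46756319074532))
key axis line beyond tip (np.float64(466.9337494317243), np.float64(146.13937921760177)) (np.float64(337.6375216202419), np.float64(195.21866416718595))
key axis line beyond tip (np.float64(511.7417722809781), np.float64(145.99923368402474)) (np.float64(330.13007273958), np.float64(191.04650792194155))
key axis line beyond tip (np.float64(556.4948268050224), np.float64(145.8592600742412)) (np.float64(322.7570083109579), np.float64(186.9490338942859))
```

Call:
move_arm:
  targets:
    - [0.3,-0.02,0.02,0]
    - [0.3,0,0,0]
    - [0.2,0,0,0]
    - [0,0,0,0]

```text
clock: 11.45
position: [481.7, -14.5, 192.7]
eef_rot: [0.997, -0.073, 0.002, -0.011]
wrist_force: [1.3, -0.4, -1.8]
finger_gap: 0.15
```

```bash
python3 - <<'E'
from h import *
import cv2
o=manip.get_obs();im=manip.capture("wrist");s=manip.capture("scene")
print(o["position"],o["wrist_force"],o["torque"])
a=cv2.resize(s[180:220,310:375],None,fx=6,fy=6,interpolation=cv2.INTER_CUBIC)
b=cv2.resize(im[90:210,420:620],None,fx=2,fy=2,interpolation=cv2.INTER_CUBIC)
c=np.zeros((240,790,3),np.uint8);c[:,:390]=a;c[:,390:]=b
cv2.imwrite("pics/c3.png",c[...,::-1])
E
```

```text
[481.66155011 -14.51181331 192.66682446] [ 1.27413584 -0.36166995 -1.78292154] [-0.05197999  0.07746379  0.03712647]
```

View pics/c3.png

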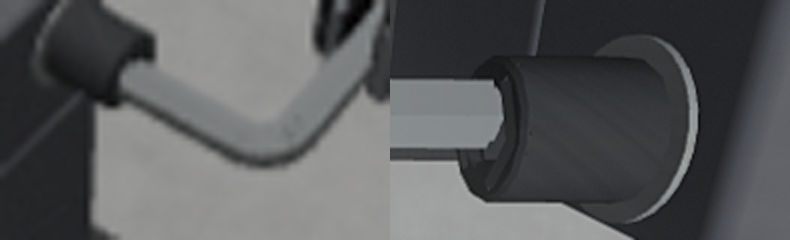

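Call:
move_arm:
  targets:
    - [-0.25,0,0,0]
    - [0,0.11,0,0]
    - [0,0,0,0]

```text
clock: 11.92
position: [473.6, -16.3, 192.6]
eef_rot: [0.997, -0.073, 0.001, -0.011]
wrist_force: [0.3, -0.5, -1.9]
finger_gap: 0.146
```

```bash
python3 - <<'E'
from h import *
import cv2
o=manip.get_obs();im=manip.capture("wrist");s=manip.capture("scene")
R=Ro.from_quat(o["eef_rot"]).as_matrix();print(o["position"],R.round(4),o["wrist_force"],o["torque"])
a=cv2.resize(s[180:220,310:375],None,fx=6,fy=6,interpolation=cv2.INTER_CUBIC)
b=cv2.resize(im[90:210,420:620],None,fx=2,fy=2,interpolation=cv2.INTER_CUBIC)
c=np.zeros((240,790,3),np.uint8);c[:,:390]=a;c[:,390:]=b
cv2.imwrite("pics/c4.png",c[...,::-1])
g=cv2.cvtColor(im,cv2.COLOR_RGB2GRAY)
for u in(360,400,430,450):
    col=g[100:200,u].astype(int);print(u,[100+i for i in range(1,100) if abs(col[i]-col[i-1])>12])
for u in(490,500,520):
    col=g[80:230,u].astype(int);print(u,[80+i for i in range(1,150) if abs(col[i]-col[i-1])>10])
E
```

```text
[473.58773194 -16.29099074 192.59213458] [[ 0.9894 -0.1453  0.0046]
 [-0.1454 -0.9891  0.0218]
 [ 0.0014 -0.0222 -0.9998]] [ 0.26028671 -0.52094326 -1.88947631] [-0.08382624  0.04847614 -0.01053132]
360 [130]
400 [130, 163, 165]
430 [129, 130, 163, 164, 167, 168]
450 [129, 130, 164, 165, 167, 168]
490 [131, 163, 164, 184, 185, 186]
500 [183, 184, 185, 186]
520 [185, 186]
```

Call:
move_arm:
  targets:
    - [0,0.05,0,0]
    - [0.2,0,0,0]
    - [0.2,0,0,0]
    - [0.2,0,0,0]
    - [0,0,0,0]

```text
clock: 12.65
position: [489.4, -19.5, 192.4]
eef_rot: [0.997, -0.073, 0.001, -0.011]
wrist_force: [1.4, 0.6, -2.5]
finger_gap: 0.145
```

Call:
move_arm:
  targets:
    - [0.2,0,0,0]
    - [0.2,0,0,0]
    - [0.2,0,0,0]
    - [0,0,0,0]

```text
clock: 13.15
position: [503.3, -21.8, 191.8]
eef_rot: [0.997, -0.073, -0.001, -0.011]
wrist_force: [-1.2, 1.5, -1.8]
finger_gap: 0.15
```

Call:
move_arm:
  targets:
    - [0.15,0,0,0]
    - [0.15,0,0,0]
    - [0,0,0,0]

```text
clock: 13.52
position: [508.9, -22.8, 191.2]
eef_rot: [0.997, -0.072, -0.003, -0.011]
wrist_force: [-3.9, 0.8, -0.8]
finger_gap: 0.148
```

Call:
move_arm:
  targets:
    - [0.15,0,0,0]
    - [0,0,0,0]

```text
clock: 13.78
position: [509.1, -23.2, 190.6]
eef_rot: [0.997, -0.072, -0.007, -0.011]
wrist_force: [-2.3, 1.8, 3.0]
finger_gap: 0.148
```

```bash
python3 - <<'E'
from h import *
import cv2
o=manip.get_obs();im=manip.capture("wrist");s=manip.capture("scene")
print(o["position"],o["wrist_force"],o["torque"])
a=cv2.resize(s[160:240,310:375],None,fx=6,fy=6,interpolation=cv2.INTER_CUBIC)
b=im[60:400,230:630]
c=np.zeros((480,790,3),np.uint8);c[:,:390]=a;c[:340,390:]=b
cv2.imwrite("pics/c5.png",c[...,::-1])
E
```

```text
[509.12927208 -23.17726161 190.58556322] [-2.29677103  1.81974089  2.98636301] [0.5912389  0.1504875  0.15667623]
```

View pics/c5.png

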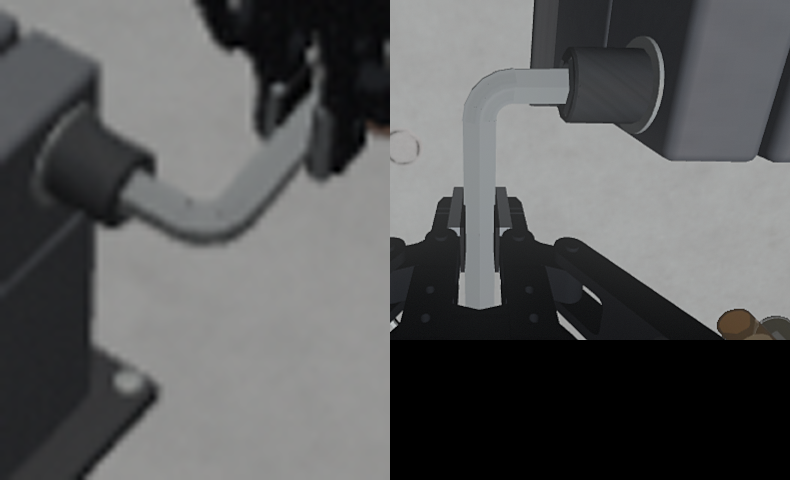

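Call:
move_arm:
  targets:
    - [0,0,0,0]
    - [0,0,0,0]
    - [0,0,0,0]
    - [0,0,0,0]
  jaw: 0

```text
clock: 14.38
position: [514.2, -24.1, 192.6]
eef_rot: [0.997, -0.072, -0.002, -0.011]
wrist_force: [-0.3, 0.0, 0.1]
finger_gap: 0.5
```

Call:
move_arm:
  targets:
    - [0,0,-0.6,0]
    - [0,0,-1,0]
    - [0,0,-1,0]
    - [0,0,0,0]

```text
clock: 14.88
position: [515.2, -25.7, 262.2]
eef_rot: [0.997, -0.072, -0.001, -0.01]
wrist_force: [0.2, -0.6, -0.8]
finger_gap: 0.501
```

Call:
move_arm:
  targets:
    - [0,0.8,0,0]
    - [0,0.8,0,0]
    - [0,0.8,0,0]
    - [0,0,0,0]
    - [0,0,0,0]
  jaw: 1

```text
clock: 15.5
position: [505.2, -85.3, 259.5]
eef_rot: [0.997, -0.072, -0.001, -0.011]
wrist_force: [-0.1, 0.2, -0.7]
finger_gap: -0.003
```

```bash
cat > fa.py <<'E'
from h import *
import sys
def avg(n):
    F=[];P=[];M=[]
    for i in range(n):
        manip.capture("top");o=manip.get_obs();F.append(o["wrist_force"]);P.append(o["position"]);M.append(o["torque"])
    F,P,M=map(np.array,(F,P,M));print("clk",o["clock"],"F",F.mean(0).round(2),"sd",F.std(0).round(2),"P",P.mean(0).round(1),P.std(0).round(2),"M",M.mean(0).round(3),"gap",round(o["finger_gap"],2),"q",o["eef_rot"].round(4))
if __name__=="__main__":avg(int(sys.argv[1]))
E
python3 fa.py 10; python3 - <<'E'
from h import *
import cv2
o=manip.get_obs();im=manip.capture("wrist");s=manip.capture("scene")
a=cv2.resize(s[160:240,310:375],None,fx=6,fy=6,interpolation=cv2.INTER_CUBIC)
b=im[60:400,150:550]
c=np.zeros((480,790,3),np.uint8);c[:,:390]=a;c[:340,390:]=b
cv2.imwrite("pics/c6.png",c[...,::-1])
E
```

```text
clk 16.0 F [-0.09 -0.05 -0.08] sd [0.31 0.53 0.69] P [505.5 -85.4 259.8] [0.1  0.17 0.13] M [-0.014 -0.016  0.005] gap 0.0 q [ 0.9974 -0.0717 -0.001  -0.0108]
```

View pics/c6.png

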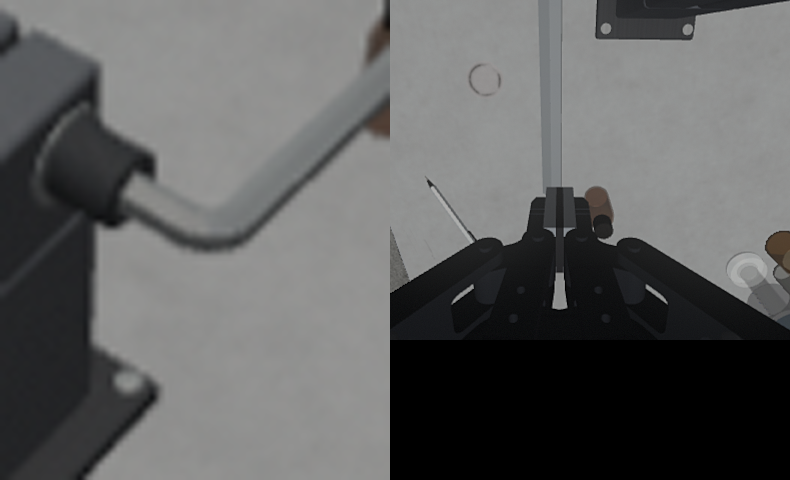

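Call:
move_arm:
  targets:
    - [-0.24,-0.5,0,0]
    - [0,0,0.7,0]
    - [0,0,0.6,0]
    - [0,0,0,0]

```text
clock: 16.6
position: [500.5, -69.3, 227.0]
eef_rot: [0.997, -0.072, -0.001, -0.011]
wrist_force: [-0.9, 0.8, -0.5]
finger_gap: 0.004
```

Call:
move_arm:
  targets:
    - [0,0,0.1,0]
    - [0,0,0.1,0]
    - [0,0,0.1,0]
    - [0,0,0,0]

```text
clock: 17.1
position: [501.2, -69.3, 220.0]
eef_rot: [0.997, -0.072, -0.0, -0.011]
wrist_force: [0.6, 0.2, 0.1]
finger_gap: 0.002
```

Call:
move_arm:
  targets:
    - [0,0,0.08,0]
    - [0,0,0.08,0]
    - [0,0,0.08,0]

```text
clock: 17.48
position: [501.6, -69.3, 214.0]
eef_rot: [0.997, -0.072, 0.0, -0.011]
wrist_force: [-0.0, 0.2, -0.1]
finger_gap: -0.002
```

Call:
move_arm:
  targets:
    - [0,0,0.08,0]
    - [0,0,0.08,0]

```text
clock: 17.73
position: [501.5, -69.2, 209.7]
eef_rot: [0.997, -0.072, 0.0, -0.011]
wrist_force: [-0.7, 0.2, -0.3]
finger_gap: -0.005
```

Call:
move_arm:
  targets:
    - [0,0,0.06,0]
    - [0,0,0.06,0]

```text
clock: 17.98
position: [501.5, -69.2, 206.4]
eef_rot: [0.997, -0.072, 0.0, -0.011]
wrist_force: [0.3, -0.0, -0.1]
finger_gap: -0.001
```

Call:
move_arm:
  targets:
    - [0,0,0.06,0]
    - [0,0,0.06,0]

```text
clock: 18.23
position: [501.5, -69.1, 203.2]
eef_rot: [0.997, -0.072, 0.0, -0.011]
wrist_force: [-0.0, -1.0, 0.4]
finger_gap: -0.002
```

Call:
move_arm:
  targets:
    - [0,0,0.06,0]
    - [0,0,0.06,0]

```text
clock: 18.48
position: [501.5, -69.0, 200.0]
eef_rot: [0.997, -0.072, 0.0, -0.011]
wrist_force: [-0.9, 0.6, 0.6]
finger_gap: -0.0
```

Call:
move_arm:
  targets:
    - [0,0,0.06,0]
    - [0,0,0.06,0]

```text
clock: 18.73
position: [501.5, -68.9, 196.8]
eef_rot: [0.997, -0.072, 0.0, -0.011]
wrist_force: [-1.2, 0.4, 0.2]
finger_gap: 0.001
```

Call:
move_arm:
  targets:
    - [0,0,0.06,0]
    - [0,0,0.06,0]

```text
clock: 18.98
position: [501.8, -68.9, 193.9]
eef_rot: [0.997, -0.072, 0.0, -0.011]
wrist_force: [0.0, 0.1, 3.2]
finger_gap: -0.001
```

Call:
move_arm:
  targets:
    - [0,0,0.06,0]
    - [0,0,0.06,0]

```text
clock: 19.23
position: [502.2, -69.0, 191.2]
eef_rot: [0.997, -0.072, 0.001, -0.011]
wrist_force: [-0.6, 0.5, 2.9]
finger_gap: -0.0
```

```bash
python3 fa.py 12
```

```text
clk 19.825 F [-0.27  0.21  2.73] sd [0.43 0.46 0.83] P [502.1 -68.9 191.1] [0.02 0.01 0.04] M [ 0.069  0.042 -0.009] gap -0.0 q [ 9.973e-01 -7.200e-02  8.000e-04 -1.090e-02]
```

Call:
move_arm:
  targets:
    - [0,0,0.06,0]
    - [0,0,0.06,0]
    - [0,0,0.06,0]
    - [0,0,0.06,0]

```text
clock: 20.32
position: [502.4, -68.5, 184.8]
eef_rot: [0.997, -0.072, 0.001, -0.011]
wrist_force: [0.7, 2.1, 2.9]
finger_gap: -0.003
```

```bash
python3 fa.py 5
```

```text
clk 20.575 F [0.03 1.   2.99] sd [0.54 0.27 0.62] P [502.3 -68.5 184.8] [0.04 0.05 0.11] M [ 0.219 -0.038 -0.017] gap -0.0 q [ 0.9973 -0.0721  0.0011 -0.0111]
```

Call:
move_arm:
  targets:
    - [0,0,0.06,0]
    - [0,0,0.06,0]
    - [0,0,0.06,0]
    - [0,0,0.06,0]

```text
clock: 21.08
position: [502.7, -68.2, 178.9]
eef_rot: [0.997, -0.072, 0.001, -0.011]
wrist_force: [0.8, 2.2, 4.7]
finger_gap: 0.001
```

```bash
python3 fa.py 5
```

```text
clk 21.325 F [0.47 1.91 4.01] sd [0.31 0.54 0.55] P [502.6 -68.2 178.9] [0.03 0.04 0.09] M [ 0.381 -0.051  0.002] gap -0.0 q [ 0.9973 -0.0722  0.0014 -0.0113]
```

Call:
move_arm:
  targets:
    - [0,0,0.06,0]
    - [0,0,0.06,0]

```text
clock: 21.58
position: [502.9, -68.1, 176.1]
eef_rot: [0.997, -0.072, 0.002, -0.011]
wrist_force: [0.8, 2.6, 5.6]
finger_gap: 0.002
```

```bash
python3 fa.py 9
```

```text
clk 22.025 F [0.29 2.49 4.88] sd [0.69 0.61 0.39] P [502.8 -68.1 176. ] [0.02 0.03 0.07] M [ 0.437 -0.055  0.001] gap -0.0 q [ 0.9973 -0.0722  0.0016 -0.0113]
```

Call:
move_arm:
  targets:
    - [0,0,0.06,0]
    - [0,0,0.06,0]

```text
clock: 22.28
position: [503.0, -68.1, 173.3]
eef_rot: [0.997, -0.072, 0.002, -0.011]
wrist_force: [0.9, 3.1, 5.9]
finger_gap: -0.0
```

```bash
python3 fa.py 12
```

```text
clk 22.875 F [-0.07  2.29  5.37] sd [0.55 0.48 0.59] P [502.9 -68.1 173.3] [0.02 0.02 0.05] M [ 0.425 -0.028 -0.008] gap 0.0 q [ 0.9973 -0.0722  0.0018 -0.0113]
```

Call:
move_arm:
  targets:
    - [0,0,0.07,0]

```text
clock: 23.0
position: [503.1, -68.1, 171.8]
eef_rot: [0.997, -0.072, 0.002, -0.011]
wrist_force: [0.2, 2.6, 6.5]
finger_gap: 0.001
```

```bash
python3 fa.py 20
```

```text
clk 24.0 F [0.05 2.51 5.83] sd [0.44 0.43 0.4 ] P [503.  -68.1 171.6] [0.02 0.02 0.05] M [ 0.471 -0.02   0.002] gap 0.0 q [ 0.9973 -0.0722  0.0019 -0.0113]
```

Call:
move_arm:
  targets:
    - [0,0,-0.1,0]
    - [0,0,-0.2,0]
    - [0,0,-0.6,0]
    - [0,0,-1,0]
    - [0,0,-1,0]
    - [0,0,-1,0]
    - [0,0,-1,0]
    - [0,0.5,-0.5,0]
    - [0,0,0,0]
    - [0,0,0,0]

```text
clock: 25.25
position: [498.2, -86.3, 312.9]
eef_rot: [0.997, -0.072, 0.0, -0.009]
wrist_force: [0.1, 0.5, 0.6]
finger_gap: 0.0
```

```bash
python3 - <<'E'
from h import *
import cv2
im=manip.capture("wrist");s=manip.capture("scene");t=manip.capture("top")
a=cv2.resize(s[140:300,270:400],None,fx=3,fy=3,interpolation=cv2.INTER_CUBIC)
b=im[0:400,130:530]
c=np.zeros((480,790,3),np.uint8);c[:,:390]=a;c[:400,390:]=b
cv2.imwrite("pics/c7.png",c[...,::-1]);o=manip.get_obs();print(o["wrist_force"],o["clock"])
E
```

```text
[-0.28478355  0.10541137 -0.18634631] 25.4
```

View pics/c7.png

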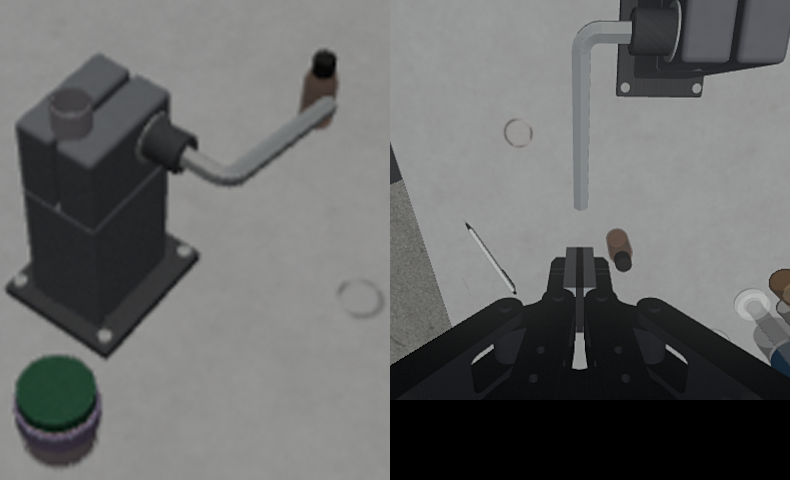

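```bash
python3 -c "
from rig import manip
print(manip.hand_in())"
```

```text
the job is handed in; nothing more can be done
None
```

I pulled the key out, turned it 90°, pushed its short arm to the socket floor and released it. Then I pressed the long arm down with closed fingertips until the screw torque had risen clearly above its slack level. The job is handed in at about 25 s; `hand_in` gave no verdict, so success isn't confirmed.

- **Torque:** averaged push force rose from 2.7–3.0 N (screw turning slack) to 5.8 N. My estimate is about 0.68 N m, with a range of 0.63 to 0.70 depending on where the fingertips touched the lever. That is a little below the ideal 0.73 and inside the 0.60–0.85 window.
- **Disagreement:** judging by how far the lever travelled after the jaws met the tube, with no allowance for give, the torque would be about 0.78 N m. That is also inside the window. I stopped between the two estimates. I could not measure the jaw itself.
- **Key seating:** just after insertion I judged about 36 mm of short arm left outside, which means fully in. A rougher check in the last picture gave about 33 mm. The key was resting in the screw with its lever sloping down to the right.
- **Surroundings:** the bottle and jar were upright and appeared unmoved. The arm was clear of everything, with the wrist force near zero.

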